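# Nudge the spice row apart and slide the missing jar back in

## Task

Put the tall spice jar that stands out on the worktop back into the wooden spice rack, between the two small jars. There is no room for it yet: first nudge the two small jars apart along the rack, gently, each until everything beyond it stands firm against its end of the rack, without lifting them out or tipping them. Then slide the tall jar in from the open front without forcing it, so that it stands upright on the rack floor in line with its neighbours.

Things in the scene. Friction and masses are not known exactly. Their poses are not given: they have to be found in the camera images.
- rack: Wooden spice rack, fixed: floor board 96 (x) x 270.5 (y) mm, its top 14 mm above the origin; an upright cheek 12 mm thick, 66 mm high at each end; inside length 246.5 mm (y -123.2 to +123.2); low back rail with its front face at x +39, its top 40 mm above the origin; no edge in front. Origin: centre of the underside, x from the open front to the back, y along the row to its left end, z up.
- row (a point): Middle of the row, on the rack floor (rack frame 2, 0, 14 mm). Four containers stand along y: in the middle the two small jars, 3 to 10 mm apart; beyond one of them a wide glass jar (68 mm across, 102 high, 0.5 kg), beyond the other a salt shaker (44 mm across, 90 high, 0.1 kg). Which end has which varies, their poses are not given.
- cheek_left: End cheek at the rack's +y end, part of the rack; origin on its underside (rack y +129.2 mm). The free length of the row lies in unknown gaps beyond the two middle jars: one half goes outwards only about 5 to 12 mm, the other 30 to 37 mm, before it is firm. Sliding containers resist with 1 to 5 N, a firm half stiffly. The row may press the cheek with less than 25 N.
- cheek_right: The same at the rack's -y end (rack y -129.2 mm). With both halves of the row firm against the cheeks, the opening is 2 to 5 mm wider than the missing jar, and nowhere else is there room for it.
- loose_jar: The missing jar: tall glass spice jar 106 mm high, body 42 mm in diameter, standing alone on the worktop in front of the rack. The screw lid, 45 mm in diameter, is its top 21 mm and is a good place to grip. 0.11 kg. Origin: centre of the underside, z up.
- small_jar_a: One of the two small spice jars in the rack (either may be the left one): 96 mm high, 42 mm in diameter, lid 41 mm in diameter in its top 20 mm, 0.11 kg. Origin: centre of the underside, z up. Grip it from above, one finger in front, one behind: pushed by the lid alone, its foot pressed on the floor, it tilts; gripped 25 to 40 mm below its top and eased 1 to 2 mm off the floor it does not.
- small_jar_b: The other small spice jar in the rack, just like the first. Origin: centre of the underside, z up.
Mind the look-alikes: they are no part of the job. Leave any blue look-alike of the small_jar_a alone.

How it is judged:
By the outcome, as a careful person would: the job done as asked, in the order asked, and still so for the second after the job is handed in, with the robot touching nothing.
It also fails if it takes over 72 s, if anything falls off the work surface, if the arm or the gripper's body presses on something with over 40 N, if the wrist force passes 120 N, or if a joint passes its speed limit or range.

## Robot

A 6-joint arm with a two-finger parallel gripper is mounted at the origin on a cart in front of the work surface, level with it; the furniture and walls round the work are solid. World frame = base frame: x ahead of the robot, y to its left, z up, the work surface at z = 0. Lengths are in m, angles in degrees, forces in N, time in s.
With the tool pointing down it reaches from about 0.325 to 0.775 m from the base axis. Payload 5.5 kg.
Tool frame: the origin (TCP) lies at the centre of the arm's flange, where the gripper is bolted on; the fingertips stand 182 mm ahead of it and the grasp point (between the pads) lies 163 mm ahead of it; z points along the fingers, y is the line along which they close (so a half turn about z gives the same grasp; the last joint's range is limited). The gripper opens to 88 mm and grips with 3 to 60 N. Pads are 20 mm wide; open, the fingers measure 115 mm over their backs; the gripper's body (75 mm by 178 mm) begins 61 mm behind the grasp point.
Start: joints at [73.642, 5.22, 70.514, -0, 104.267, -3.249], TCP at [0.136, 0.584, 0.405] pointing down, gripper open.
Joint ranges: [-164.24, 164.24], [-49.07, 125.15], [9.68, 141.18], [-86.29, 266.29], [3.28, 154.24], [-151.56, 151.56]. Speed limits (degrees/s): [147.25, 147.25, 172.46, 180, 180, 180].

## Interface

Orientations are given as [roll, pitch, yaw] about the fixed x, y, z axes, in that order (R = Rz(yaw) Ry(pitch) Rx(roll)).
In Python, from station import r gives the robot as it stands. The module is installed in compiled form; this text tells all that it offers. Calls block until the motion is done:
- r.reach(position, orientation): joint-space move of the TCP to a pose.
- r.servo_line(position, rotation=None, speed=0.15): straight line of the TCP; rotation=None keeps the orientation; speed is the mean speed in m/s.
- r.move_joints(angles): joint-space move.
- r.let_go() and r.grab(squeeze=None): open the fingers fully, or close them until they stop; squeeze is the grip in N (None keeps the last).
- r.wait(seconds).
- r.inverse_kinematics(position, orientation): joint angles nearest the present ones, or None.
- r.sense(): the state.
- r.snapshot(name): name is "scene" or "side" or "wrist"; returns a dict with "frame" (400x640x3 uint8, red, green, blue), "fx", "fy", "cx", "cy" (pixels), "R" (3x3) and "t" (3): a world point X has camera coordinates R X + t. Camera axes: x right, y down, z forward; pixel columns grow to the right and rows downward; lengths in m; the calibration is good to about 2 mm. A picture is of the moment at which its call begins. There is no depth.
A pose or a line that the arm cannot do raises r.IKError and nothing moves.
- r.hand_in(): hands the job in; it is judged then, once.
The state is a dict: "clock": time; "joints": joint angles; "joint_vel": joint speeds; "joint_torque": joint torques, N m; "tcp_pos": TCP position; "orientation": TCP orientation; "contact_force": force on the tool from outside, world axes, zero at the start; "torque": the same for the moment, N m; "opening": finger opening in m; "gripper_force": force on a finger pad.
Only numpy, scipy, OpenCV 4.12 (cv2) and the standard library are available. Lean on these libraries where they do the work, as an engineer would, in place of code of your own. Each camera call takes 0.05 s, during which the arm holds its last target. There are 200 camera calls.

## Working session

There is one attempt and no reset: what is moved stays moved. The work goes in short steps, each a Python script; the robot and the scene stay as the last script left them, time stands still between calls to the robot, and variables do not carry over. Pictures are saved under pics/ and viewed, at most 10 in all, crops included, and the job is handed in when it is done.

```bash
mkdir -p pics; ls; python3 - <<'E'
from station import r
import cv2,pickle
d={}
for n in("scene","side","wrist"):
    s=r.snapshot(n); d[n]=s; cv2.imwrite(f"pics/{n}0.png",s["frame"][:,:,::-1])
    print(n,s["fx"],s["cx"],s["cy"],s["R"],s["t"])
pickle.dump(d,open("d0.pkl","wb"))
print(r.sense())
E
```

```text
pics
scene 373.44641275971173 312.04785541530816 197.34278823703295 [[ 0.55675261 -0.83055197 -0.01448976]
 [-0.60712377 -0.39495061 -0.68950326]
 [ 0.56694555  0.39267981 -0.72413763]] [-0.27038529  0.37312865  0.57591596]
side 439.6918466869419 319.76568325797035 199.515035915214 [[ 0.87888824 -0.47683121 -0.01369196]
 [-0.30679225 -0.5430299  -0.78166299]
 [ 0.36528616  0.691195   -0.62355072]] [-0.45919488  0.22247639  0.66870786]
wrist 286.5411446274123 320.7137319389516 196.5115797823289 [[ 0.22526694  0.97429382 -0.00251992]
 [ 0.93679312 -0.21588424  0.27534097]
 [ 0.26771899 -0.06438586 -0.96134333]] [-0.60057907 -0.03502574  0.39164294]
{'clock': 0.15, 'joints': array([ 7.36429045e+01,  5.25308938e+00,  7.05661468e+01,  1.42923677e-03,
        1.04266170e+02, -3.24779576e+00]), 'joint_vel': array([ 0.05663881, -0.14571991, -0.23510103,  0.15749265,  0.08065643,
        0.04076217]), 'joint_torque': array([ 9.06301575e-04, -4.47044992e+01, -4.06908059e+01,  6.98673259e-02,
        2.75292958e-02, -1.04625592e-04]), 'tcp_pos': array([0.13608811, 0.58441248, 0.40376642]), 'orientation': array([-1.79914809e+02, -6.22210165e-03,  1.66891047e+02]), 'contact_force': array([0.02866564, 0.64756133, 0.58469121]), 'torque': array([-0.01675958, -0.00619396,  0.03279723]), 'gripper_force': 0.0, 'opening': 0.08755112036961812}
```

View pics/scene0.png

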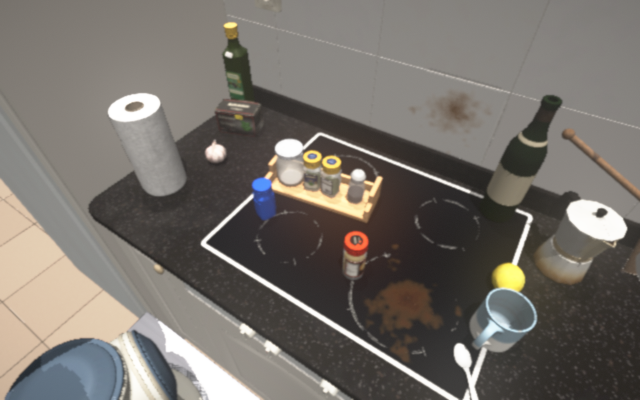

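View pics/side0.png

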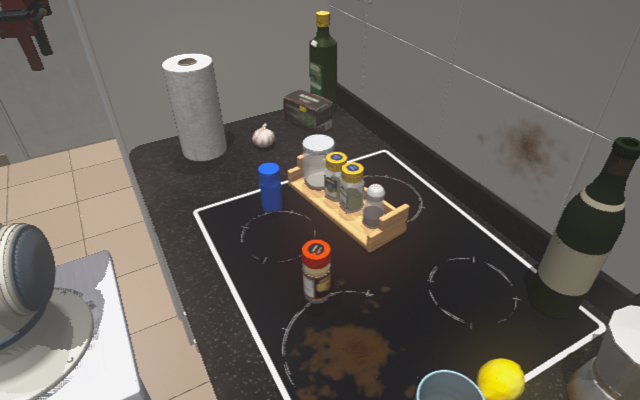

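The scene view shows the rack around (325,190). In it stand the wide jar (290,160), two gold-lidded small jars (313,158) and (332,165), and the shaker (357,185). The red-lidded loose jar is at (355,255) and the blue look-alike at (264,198). The side view agrees: lids at (336,160) and (352,172), red lid at (316,250).

```bash
python3 - <<'E'
import cv2,pickle,numpy as np
d=pickle.load(open("d0.pkl","rb"))
a=d["scene"]["frame"][130:290,250:400,::-1]; b=d["side"]["frame"][125:310,255:415,::-1]
a=cv2.resize(a,(400,427),interpolation=cv2.INTER_CUBIC)
b=cv2.resize(b,(400,462),interpolation=cv2.INTER_CUBIC)
o=np.zeros((462,800,3),np.uint8);o[:427,:400]=a;o[:,400:]=b
cv2.imwrite("pics/crop0.png",o)
E
```

```text
(no output)
```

View pics/crop0.png

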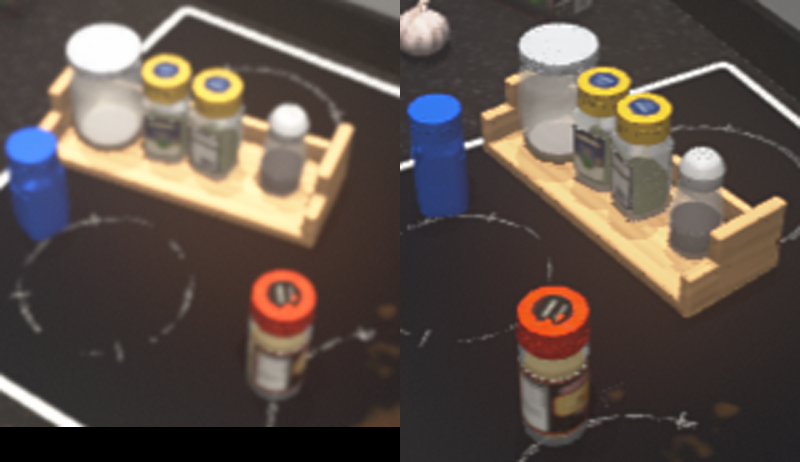

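View pics/wrist0.png

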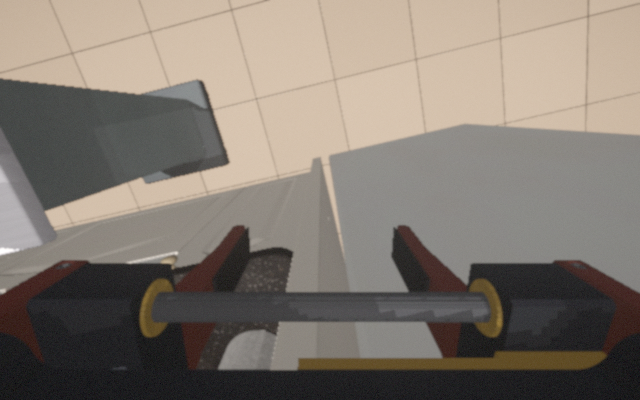

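The crop confirms that the wide jar is at the rack's left end, then the two small jars close together, a gap, and the shaker near the right cheek. The wrist view shows only floor. Next I measure by colour.

```bash
cat > h.py <<'E'
import cv2,numpy as np
def ray(s,p):
    d=np.array([(p[0]-s["cx"])/s["fx"],(p[1]-s["cy"])/s["fy"],1.])
    R=np.array(s["R"]);return -R.T@s["t"],R.T@d
def onplane(s,p,z):
    o,d=ray(s,p);return o+d*(z-o[2])/d[2]
def tri(s1,p1,s2,p2):
    o1,d1=ray(s1,p1);o2,d2=ray(s2,p2)
    k=np.linalg.lstsq(np.c_[d1,-d2],o2-o1,rcond=None)[0]
    a=o1+d1*k[0];b=o2+d2*k[1];return (a+b)/2,np.linalg.norm(a-b)
def proj(s,X):
    c=np.array(s["R"])@X+s["t"];return np.array([s["fx"]*c[0]/c[2]+s["cx"],s["fy"]*c[1]/c[2]+s["cy"]])
def blobs(s,lo,hi,roi=None,amin=40,close=7):
    hsv=cv2.cvtColor(np.ascontiguousarray(s["frame"]),cv2.COLOR_RGB2HSV)
    m=cv2.inRange(hsv,lo,hi)
    if roi: k=np.zeros_like(m);x0,y0,x1,y1=roi;k[y0:y1,x0:x1]=1;m*=k
    if close:m=cv2.morphologyEx(m,cv2.MORPH_CLOSE,np.ones((close,close)))
    cs,_=cv2.findContours(m,cv2.RETR_EXTERNAL,cv2.CHAIN_APPROX_NONE)
    return [c for c in cs if cv2.contourArea(c)>amin],m
def cen(c):
    h=cv2.convexHull(c);M=cv2.moments(h);return np.array([M["m10"]/M["m00"],M["m01"]/M["m00"]])
E
python3 - <<'E'
from h import *
import pickle
np.set_printoptions(precision=4,suppress=True)
d=pickle.load(open("d0.pkl","rb"));S,D=d["scene"],d["side"]
roi={"scene":(240,130,400,300),"side":(250,120,420,310)}
C={}
for n in roi:
    s=d[n]
    for k,lo,hi in(("red",(3,170,120),(12,255,255)),("yel",(21,150,90),(32,255,255)),("wood",(8,60,90),(20,190,255))):
        b,m=blobs(s,lo,hi,roi[n],25,3); C[n,k]=sorted(b,key=lambda c:cen(c)[0])
        for c in b: print(n,k,cen(c),cv2.contourArea(c),cv2.boundingRect(c))
hsv=cv2.cvtColor(S["frame"],cv2.COLOR_RGB2HSV)
for p in((314,156),(305,160),(345,246),(355,252),(330,205),(275,160)):print(p,hsv[p[1],p[0]])
E
```

```text
scene red [355.8461 242.339 ] 434.5 (344, 231, 25, 24)
scene wood [392.8588 293.7103] 99.5 (385, 288, 15, 12)
scene wood [352.9739 261.8886] 225.5 (343, 250, 23, 26)
scene wood [358.1309 238.2222] 63.0 (352, 233, 14, 11)
scene wood [325.1189 182.2287] 3100.0 (264, 149, 120, 74)
side red [315.3271 251.2933] 475.0 (302, 240, 29, 26)
side yel [344.5047 166.5383] 574.5 (326, 152, 38, 31)
side wood [322.7867 285.1683] 88.5 (316, 278, 14, 14)
side wood [315.5245 271.1435] 171.5 (303, 265, 26, 14)
side wood [344.2815 171.9539] 102.0 (326, 160, 37, 24)
side wood [349.0904 202.2792] 3045.0 (287, 154, 123, 98)
(314, 156) [113  78 176]
(305, 160) [ 22 151 229]
(345, 246) [  3 173 121]
(355, 252) [  3 184 140]
(330, 205) [ 26  61 255]
(275, 160) [ 19  84 246]
```

```bash
python3 - <<'E'
from h import *
import pickle
from scipy.spatial.transform import Rotation as Ro
np.set_printoptions(precision=4,suppress=True)
d=pickle.load(open("d0.pkl","rb"));S,D,W=d["scene"],d["side"],d["wrist"]
for n,a,b,z in(("A",(312.6,156),(336.6,158),.11),("B",(331.7,161.9),(352.6,168.2),.11),("red",(356.1,238.75),(316.2,246.2),.106),("FR",(367.4,221.1),(369.4,252.2),0),
  ("FL",(272,187),(289.8,185),0)):
    print(n,tri(S,a,D,b),onplane(S,a,z),onplane(D,b,z))
# wrist cam in tool frame
T=np.array([0.13608811, 0.58441248, 0.40376642]);Rt=Ro.from_euler("xyz",[-179.915,-.006,166.891],degrees=True).as_matrix()
print("cam in tool",Rt.T@(-W["R"].T@W["t"]-T)); print(W["R"]@Rt)
# wide-lid / blue
E
```

```text
A (array([0.6053, 0.0773, 0.1018]), np.float64(0.003788313126355922)) [0.5998 0.0731 0.11  ] [0.5966 0.0642 0.11  ]
B (array([0.6122, 0.0288, 0.1027]), np.float64(0.001817558534106293)) [0.6062 0.0251 0.11  ] [0.6053 0.0188 0.11  ]
red (array([ 0.4495, -0.1263,  0.1038]), np.float64(0.0005848564501754454)) [ 0.4482 -0.1268  0.106 ] [ 0.4481 -0.1285  0.106 ]
FR (array([ 0.5792, -0.0918, -0.0008]), np.float64(0.00605374761720681)) [ 0.5823 -0.0906  0.    ] [ 0.5755 -0.0949  0.    ]
FL (array([0.5331, 0.152 , 0.0154]), np.float64(0.009005436278109888)) [0.55   0.1662 0.    ] [0.5366 0.1661 0.    ]
cam in tool [0.0751 0.0014 0.0191]
[[ 0.0016  1.      0.001 ]
 [-0.9613  0.0018 -0.2754]
 [-0.2754 -0.0006  0.9613]]
```

```bash
python3 - <<'E'
from h import *
import pickle
from station import r
np.set_printoptions(precision=4,suppress=True)
d=pickle.load(open("d0.pkl","rb"));S,D=d["scene"],d["side"]
for n,a,b in(("towel top",(140,106),(190,64)),("towel base",(163,183),(203,150)),("wine top",(549,101),(627,147)),("oil top",(231,30),(322,17)),("blue",(262,187),(269,170))):print(n,tri(S,a,D,b))
for p in((.5,.03,.36),(.37,-.12,.36),(.4,0.3,.5),(.16,.584,.55),(.2,.4,.55)):print(p,r.inverse_kinematics(p,(180,0,0)))
E
```

```text
towel top (array([0.4234, 0.4077, 0.2202]), np.float64(0.005761561414409926))
towel base (array([ 0.4145,  0.4275, -0.0133]), np.float64(0.0003889665003481776))
wine top (array([ 0.7919, -0.3257,  0.2864]), np.float64(0.0028411446893088278))
oil top (array([0.7834, 0.4618, 0.2501]), np.float64(0.00011356836728087589))
blue (array([0.4768, 0.1273, 0.0834]), np.float64(0.0020055776273748107))
(0.5, 0.03, 0.36) [ -0.4585 -10.3729  90.1628  -0.     100.2101  89.5415]
(0.37, -0.12, 0.36) [-22.9837 -28.4933 104.3327  -0.     104.1606  67.0163]
(0.4, 0.3, 0.5) [ 32.9708  -7.7429  73.5029  -0.     114.24   122.9708]
(0.16, 0.584, 0.55) None
(0.2, 0.4, 0.55) [ 59.0748 -13.2527  73.0227  -0.     120.23   149.0748]
```

```bash
python3 - <<'E'
from station import r
import cv2,pickle
d={}
r.servo_line((.2,.42,.54),speed=.3)
r.reach((.5,.03,.36),(180,0,0))
d["w1"]=s=r.snapshot("wrist");cv2.imwrite("pics/w1.png",s["frame"][:,:,::-1])
d["scene"]=r.snapshot("scene");d["side"]=r.snapshot("side")
pickle.dump(d,open("d1.pkl","wb"))
q=r.sense();print(q["clock"],q["tcp_pos"],q["orientation"],q["contact_force"])
E
```

```text
3.0917 [0.49999601 0.0307067  0.36035765] [-1.79994213e+02 -3.64239498e-02  9.53096619e-02] [-0.28773739  0.69425851  0.51229593]
```

View pics/w1.png

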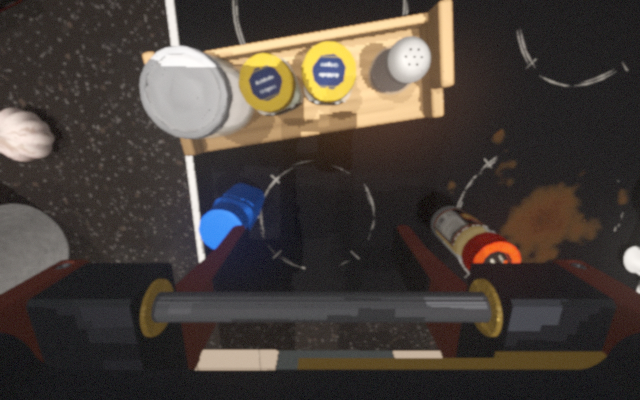

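The wrist view shows the gold lids at (267,83) and (329,71), the shaker top at (408,60), the wide jar lid at (183,92), the rack front edge from (188,152) to (443,115), and the red lid at (495,253), clear of the finger.

```bash
python3 - <<'E'
from h import *
import pickle
np.set_printoptions(precision=4,suppress=True)
d=pickle.load(open("d1.pkl","rb"));W=d["w1"]
def circ(c,z):
    P=np.array([onplane(W,p[0],z)[:2] for p in cv2.convexHull(c)],np.float32)
    (x,y),R=cv2.minEnclosingCircle(P);return x,y,R
b,m=blobs(W,(20,140,80),(34,255,255),(150,20,460,130),200,5)
for c in b:print("yel",cen(c),cv2.contourArea(c),circ(c,.110))
b,m=blobs(W,(0,190,120),(10,255,255),(420,180,560,290),80,5)
for c in b:print("red",cen(c),cv2.contourArea(c),circ(c,.106),cv2.boundingRect(c))
# front face of the board: lower boundary of wood region per column
hsv=cv2.cvtColor(np.ascontiguousarray(W["frame"]),cv2.COLOR_RGB2HSV)
b,m=blobs(W,(8,60,90),(24,200,255),(130,0,480,170),500,3)
for z in(0,):
    cols=np.arange(215,432,3);rows=[np.nonzero(m[:,c])[0].max() for c in cols]
    P=np.array([onplane(W,p,z)[:2] for p in zip(cols,rows)])
    vx,vy,x,y=cv2.fitLine(P.astype(np.float32),cv2.DIST_HUBER,0,.001,.001).ravel()
    n=np.array([-vy,vx]);print("front bottom edge",vx,vy,x,y,"ang",np.degrees(np.arctan2(vy,vx)),"res",np.std((P-[x,y])@n))
# right end: rightmost wood per row (top of right cheek, z=.066), 
rows=np.arange(8,82,3);cols=[np.nonzero(m[rw])[0].max() for rw in rows];print(list(zip(rows,cols)))
P=np.array([onplane(W,p,.066)[:2] for p in zip(cols,rows)]);vx,vy,x,y=cv2.fitLine(P.astype(np.float32),cv2.DIST_HUBER,0,.001,.001).ravel();print("right cheek outer top",vx,vy,x,y)
E
```

```text
yel [266.3956  82.1992] 2437.5 (0.5992497205734253, 0.07230820506811142, 0.02156630903482437)
yel [327.9809  70.9525] 2528.0 (0.6068204045295715, 0.02652602642774582, 0.02147083915770054)
red [497.5014 253.44  ] 559.0 (0.4500886797904968, -0.12868092954158783, 0.021967202425003052) (473, 241, 48, 23)
front bottom edge 0.15148292 -0.9884599 0.5548717 0.029988766 ang -81.287125 res 0.0004632019423218277
[(np.int64(8), np.int64(452)), (np.int64(11), np.int64(453)), (np.int64(14), np.int64(453)), (np.int64(17), np.int64(453)), (np.int64(20), np.int64(453)), (np.int64(23), np.int64(453)), (np.int64(26), np.int64(453)), (np.int64(29), np.int64(453)), (np.int64(32), np.int64(453)), (np.int64(35), np.int64(453)), (np.int64(38), np.int64(453)), (np.int64(41), np.int64(453)), (np.int64(44), np.int64(454)), (np.int64(47), np.int64(454)), (np.int64(50), np.int64(454)), (np.int64(53), np.int64(454)), (np.int64(56), np.int64(454)), (np.int64(59), np.int64(454)), (np.int64(62), np.int64(454)), (np.int64(65), np.int64(454)), (np.int64(68), np.int64(454)), (np.int64(71), np.int64(454)), (np.int64(74), np.int64(454)), (np.int64(77), np.int64(454)), (np.int64(80), np.int64(454))]
right cheek outer top 0.98827654 0.15267432 0.6388248 -0.08217029
```

```bash
cat > mv.py <<'E'
from station import r
import numpy as np
YAW=98.75; O=(180,0,YAW); a=np.radians(8.75)
rx=np.array([np.cos(a),np.sin(a),0]);ry=np.array([-np.sin(a),np.cos(a),0])
u0,v0=.6018,-.0431
def W(x,y,z): return rx*(u0+x)+ry*(v0+y)+np.array([0,0,z])   # rack frame xy (m), world z
def rk(p): return np.array([p@rx-u0,p@ry-v0,p[2]])
def push(sgn,fast,maxd,step=.0005,lim=8.,squeeze=15):
    p=r.sense()["tcp_pos"];r.grab(squeeze)
    q=r.sense();print("grip",q["opening"],q["gripper_force"],q["contact_force"],q["clock"])
    r.servo_line(p+[0,0,.0018],speed=.02);r.wait(.15)
    p=p+[0,0,.0018];f0=r.sense()["contact_force"];print("lifted",f0)
    d=0;tr=[]
    while d<maxd:
        st=.001 if d<fast else step
        d+=st;r.servo_line(p+sgn*ry*d,speed=.02)
        q=r.sense();f=-(q["contact_force"]-f0)@ry*sgn
        tr.append((round(d*1e3,1),round(f,1)))
        if f>lim: break
    print(tr); r.wait(.2);q=r.sense();print("end",d,(q["contact_force"]-f0)@ry,rk(q["tcp_pos"]),q["clock"])
    return p,d
E
python3 - <<'E'
from mv import *
np.set_printoptions(precision=4,suppress=True)
r.reach(W(.0018,.0235,.30),O)
r.servo_line(W(.0018,.0235,.241),speed=.1)
q=r.sense();print(rk(q["tcp_pos"]),q["orientation"],q["contact_force"],q["clock"])
p,d=push(+1,.003,.015)
E
```

```text
[0.0019 0.0235 0.2415] [179.9601   0.0035  98.7484] [0.1683 0.7623 0.4483] 5.3
grip 0.04395387551402798 14.978363933041692 [-0.0427 -0.3414  0.7486] 6.05
lifted [-0.0665 -0.6731 -1.4338]
[(1.0, np.float64(-0.2)), (2.0, np.float64(-0.4)), (3.0, np.float64(-0.8)), (3.5, np.float64(-0.3)), (4.0, np.float64(-0.4)), (4.5, np.float64(0.3)), (5.0, np.float64(1.4)), (5.5, np.float64(1.7)), (6.0, np.float64(2.8)), (6.5, np.float64(3.5)), (7.0, np.float64(4.4)), (7.5, np.float64(4.9)), (8.0, np.float64(4.4)), (8.5, np.float64(5.2)), (9.0, np.float64(4.0)), (9.5, np.float64(3.6)), (10.0, np.float64(5.9)), (10.5, np.float64(7.4)), (11.0, np.float64(8.7))]
end 0.011000000000000006 -8.953673620908194 [0.0022 0.0334 0.2439] 11.4167
```

```bash
python3 - <<'E'
from mv import *
np.set_printoptions(precision=4,suppress=True)
p=W(.0018,.0235,.2428);f0=np.array([-.067,-.673,-1.43])
for d in(.0116,.0122,.0128):
    r.servo_line(p+ry*d,speed=.02);r.wait(.1);q=r.sense();f=-(q["contact_force"]-f0)@ry
    print(d,f,rk(q["tcp_pos"]),q["orientation"])
    if f>12.5:break
e=p+ry*d
r.servo_line(e-[0,0,.0022],speed=.02);r.wait(.1);q=r.sense();print("down",q["contact_force"]-f0,rk(q["tcp_pos"]))
r.let_go();q=r.sense();print(q["opening"],q["contact_force"],rk(q["tcp_pos"]),q["clock"])
r.servo_line(e+[0,0,.06],speed=.15)
r.servo_line(W(.0018,-.0229,.30),speed=.15)
r.servo_line(W(.0018,-.0229,.241),speed=.12)
q=r.sense();print(rk(q["tcp_pos"]),q["contact_force"],q["clock"])
E
```

```text
0.0116 9.42095226472101 [0.0021 0.0336 0.2436] [179.8867   0.2031  98.6668]
0.0122 11.02907630880895 [0.0021 0.034  0.2436] [179.8865   0.2352  98.6515]
0.0128 11.236428601859872 [0.0021 0.0344 0.2436] [179.8938   0.2543  98.6442]
down [ 2.644  -8.7866  4.8582] [0.0021 0.0349 0.2414]
0.08756734814715557 [-0.4021  0.415  -0.494 ] [0.0018 0.0363 0.2406] 13.6667
[ 0.002  -0.0226  0.2415] [-0.4192  0.0112  1.0706] 15.4167
```

```bash
sed -i 's/st=.001 if/st=.002 if/' mv.py; python3 - <<'E'
from mv import *
import cv2,pickle
np.set_printoptions(precision=4,suppress=True)
p,d=push(-1,.026,.040,step=.0007,lim=10.,squeeze=25)
e=p-ry*d
r.servo_line(e-[0,0,.0020],speed=.02);q=r.sense();print("down",q["contact_force"],rk(q["tcp_pos"]))
r.let_go();q=r.sense();print(q["contact_force"],rk(q["tcp_pos"]),q["clock"])
r.servo_line(e+[0,0,.07],speed=.15)
r.reach((.5,.03,.36),(180,0,0))
W1=r.snapshot("wrist");cv2.imwrite("pics/w2.png",W1["frame"][:,:,::-1]);pickle.dump(W1,open("d2.pkl","wb"));print(r.sense()["clock"])
E
```

```text
grip 0.04310052050349085 24.992462291847914 [-0.2363  0.4906 -0.1667] 16.1833
lifted [-0.2084 -0.0039 -1.9256]
[(2.0, np.float64(-0.1)), (4.0, np.float64(-0.3)), (6.0, np.float64(0.1)), (8.0, np.float64(0.6)), (10.0, np.float64(-0.3)), (12.0, np.float64(-0.4)), (14.0, np.float64(-0.9)), (16.0, np.float64(-0.4)), (18.0, np.float64(-0.1)), (20.0, np.float64(0.3)), (22.0, np.float64(0.7)), (24.0, np.float64(0.7)), (26.0, np.float64(0.9)), (26.7, np.float64(0.4)), (27.4, np.float64(0.6)), (28.1, np.float64(1.3)), (28.8, np.float64(1.5)), (29.5, np.float64(1.0)), (30.2, np.float64(0.7)), (30.9, np.float64(0.5)), (31.6, np.float64(1.6)), (32.3, np.float64(0.8)), (33.0, np.float64(0.5)), (33.7, np.float64(1.0)), (34.4, np.float64(1.3)), (35.1, np.float64(1.0)), (35.8, np.float64(1.4)), (36.5, np.float64(1.1)), (37.2, np.float64(2.5)), (37.9, np.float64(5.2)), (38.6, np.float64(6.1)), (39.3, np.float64(6.4)), (40.0, np.float64(7.8)), (40.7, np.float64(8.3))]
end 0.04069999999999999 7.80143483006722 [ 0.0021 -0.062   0.2438] 25.3
down [-1.5321  7.7276  3.2483] [ 0.0023 -0.062   0.2422]
[-0.1355  0.0128 -0.3382] [ 0.002  -0.0633  0.2413] 26.3917
28.65
```

View pics/w2.png

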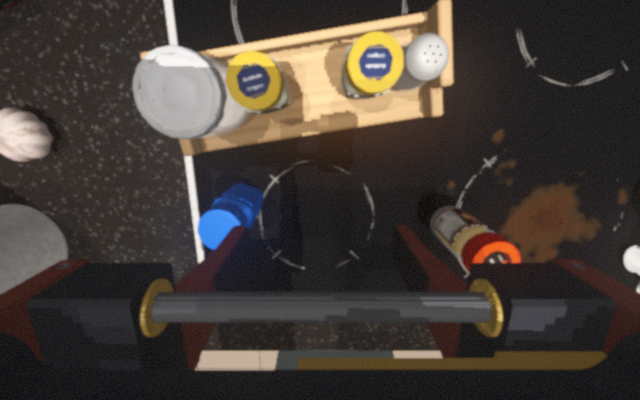

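The view shows the row parted: the left lid is at (255,82) touching the wide jar, and the right lid at (375,64) touching the shaker.

```bash
python3 - <<'E'
from h import *
import pickle
a=np.radians(8.75);rx=np.array([np.cos(a),np.sin(a)]);ry=np.array([-np.sin(a),np.cos(a)])
for f in("d1.pkl","d2.pkl"):
    W=pickle.load(open(f,"rb"));W=W.get("w1",W)
    b,m=blobs(W,(20,140,80),(34,255,255),(150,20,460,130),200,5)
    for c in b:
        P=np.array([onplane(W,p[0],.110)[:2] for p in cv2.convexHull(c)],np.float32)
        (x,y),R=cv2.minEnclosingCircle(P);p=np.array([x,y]);print(f,"rack mm",((p@rx-.6018)*1e3).round(1),((p@ry+.0431)*1e3).round(1),R*1e3)
    # grey lids: wide (z .116) and shaker (z ~.104) via Hough-free contours
    hsv=cv2.cvtColor(np.ascontiguousarray(W["frame"]),cv2.COLOR_RGB2HSV)
    k=cv2.inRange(hsv,(0,0,110),(180,45,255));k[:, :125]=0;k[150:]=0;k[:, 460:]=0
    cs,_=cv2.findContours(cv2.morphologyEx(k,cv2.MORPH_OPEN,np.ones((5,5))),cv2.RETR_EXTERNAL,cv2.CHAIN_APPROX_NONE)
    for c in cs:
        if cv2.contourArea(c)>600:
            P=np.array([onplane(W,p[0],.105)[:2] for p in cv2.convexHull(c)],np.float32);(x,y),R=cv2.minEnclosingCircle(P);p=np.array([x,y])
            print("  grey",cv2.boundingRect(c),((p@rx-.6018)*1e3).round(1),((p@ry+.0431)*1e3).round(1),R*1e3)
E
```

```text
d1.pkl rack mm 1.5 23.4 21.56630903482437
d1.pkl rack mm 2.0 -23.0 21.47083915770054
  grey (386, 37, 45, 51) -0.2 -83.5 18.717678263783455
  grey (139, 0, 112, 139) 16.4 78.8 51.22818425297737
d2.pkl rack mm 3.6 32.1 21.871624514460564
d2.pkl rack mm 2.2 -58.5 21.856142207980156
  grey (212, 96, 34, 37) -19.1 60.3 16.923097893595695
  grey (405, 33, 43, 54) -0.8 -94.9 20.013857632875443
  grey (132, 0, 94, 139) 18.2 89.6 48.69868978857994
```

```bash
python3 - <<'E'
from mv import *
from h import *
import pickle
J=np.array([.4495,-.1275,0])
r.reach(J-ry*.05+[0,0,.33],O)
s=r.snapshot("wrist");cv2.imwrite("pics/w3.png",s["frame"][:,:,::-1]);pickle.dump(s,open("d3.pkl","wb"))
b,m=blobs(s,(0,170,90),(11,255,255),None,300,9)
for c in b:
    P=np.array([onplane(s,p[0],.106)[:2] for p in cv2.convexHull(c)],np.float32);print(cv2.boundingRect(c),cv2.minEnclosingCircle(P))
print(r.sense()["clock"],rk(J))
E
```

```text
(284, 121, 62, 63) ((0.4461551308631897, -0.1278582513332367), 0.022413594648241997)
30.5667 [-0.17692723 -0.15129555  0.        ]
```

View pics/w3.png

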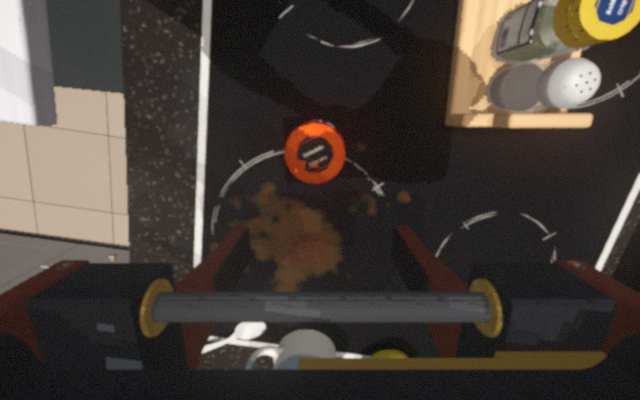

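The loose jar's lid is unobstructed at (315,152), and its fitted radius of 22.4 mm matches the given 22.5 mm.

```bash
python3 - <<'E'
from mv import *
from h import *
import pickle
np.set_printoptions(precision=4,suppress=True)
J=np.array([.4462,-.1279,0])
r.servo_line(J+[0,0,.30],speed=.12)
r.servo_line(J+[0,0,.258],speed=.08)
print(r.sense()["contact_force"],r.sense()["clock"])
r.grab(18);q=r.sense();print(q["opening"],q["gripper_force"],q["contact_force"],rk(q["tcp_pos"]))
r.servo_line(J+[0,0,.300],speed=.1)
r.servo_line(W(-.105,-.0132,.300),speed=.15)
r.servo_line(W(-.105,-.0132,.2745),speed=.08);r.wait(.2)
q=r.sense();print(q["opening"],q["contact_force"],rk(q["tcp_pos"]),q["orientation"],q["clock"])
d={n:r.snapshot(n) for n in("wrist","scene","side")};pickle.dump(d,open("d4.pkl","wb"))
o=np.vstack([cv2.resize(d["wrist"]["frame"][:300],(640,300)),np.hstack([cv2.resize(d["scene"]["frame"][130:280,240:400],(320,300)),cv2.resize(d["side"]["frame"][120:270,260:420],(320,300))])])
cv2.imwrite("pics/c4.png",o[:,:,::-1])
E
```

```text
[ 0.1782  0.0994 -0.0966] 31.875
0.044120999174256645 17.99428697770054 [-0.8415  0.3075  0.3229] [-0.1802 -0.1512  0.2581]
0.0442128782773058 [-0.243  -0.1354 -0.8262] [-0.1049 -0.0132  0.275 ] [179.9488   0.012   98.7494] 35.05
```

View pics/c4.png

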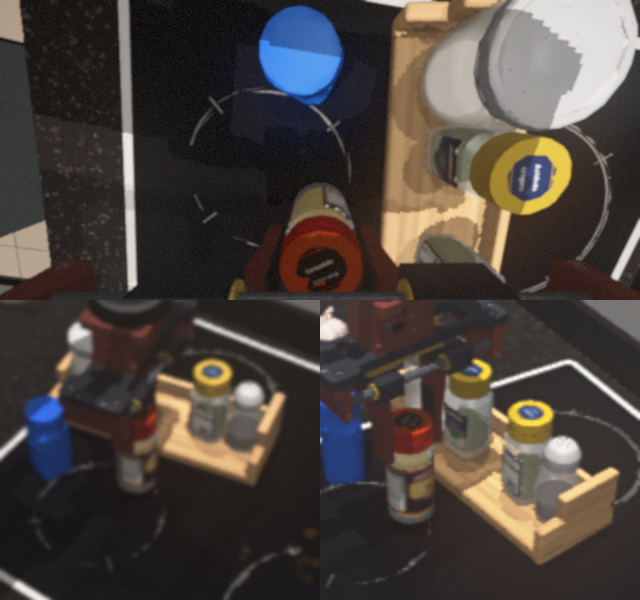

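The jar is held upright in front of the opening (wrist view lid at (320,255)). The wide jar and the left small jar are touching, with the lid at (522,173).

```bash
python3 - <<'E'
from h import *
import pickle
a=np.radians(8.75);rx=np.array([np.cos(a),np.sin(a)]);ry=np.array([-np.sin(a),np.cos(a)])
d=pickle.load(open("d4.pkl","rb"));s=d["wrist"]
def show(n,lo,hi,z,roi):
    b,m=blobs(s,lo,hi,roi,300,9)
    for c in b:
        P=np.array([onplane(s,p[0],z)[:2] for p in cv2.convexHull(c)],np.float32);(x,y),R=cv2.minEnclosingCircle(P);p=np.array([x,y]);print(n,cv2.boundingRect(c),((p@rx-.6018)*1e3).round(1),((p@ry+.0431)*1e3).round(1),R*1e3)
show("A",(19,120,60),(34,255,255),.110,(450,100,600,240)); show("red",(0,150,60),(11,255,255),.1225,(240,180,400,330))
E
```

```text
A (470, 133, 103, 83) -0.2 34.1 26.915566995739937
red (279, 216, 118, 76) -93.8 -11.8 32.103195786476135
```

```bash
python3 - <<'E'
from h import *
import pickle
a=np.radians(8.75);rx=np.array([np.cos(a),np.sin(a)]);ry=np.array([-np.sin(a),np.cos(a)])
d=pickle.load(open("d4.pkl","rb"));s=d["wrist"]
def cy(lo,hi,z,c0,c1,roi):
    b,m=blobs(s,lo,hi,roi,300,9)
    for c in range(c0,c1,4):
        rows=np.nonzero(m[:,c])[0];A=[(onplane(s,(c,q),z)[:2]@ry+.0431)*1e3 for q in (rows.min(),rows.max())];B=(onplane(s,(c,rows.mean()),z)[:2]@rx-.6018)*1e3
        print(c,rows.min(),rows.max(),np.round(A,1),"x",B.round(1),"mid",np.mean(A).round(1),"w",(A[0]-A[1]).round(1))
cy((19,120,60),(34,255,255),.110,518,552,(450,100,600,240))
cy((0,150,60),(11,255,255),.1225,308,334,(240,180,400,330))
E
```

```text
518 134 214 [54.2 11.9] x -1.9 mid 33.0 w 42.3
522 134 215 [54.2 11.3] x 0.2 mid 32.7 w 42.8
526 135 215 [53.7 11.3] x 2.4 mid 32.5 w 42.3
530 135 214 [53.7 11.9] x 4.4 mid 32.8 w 41.8
534 135 213 [53.7 12.5] x 6.5 mid 33.1 w 41.2
538 136 211 [53.2 13.6] x 8.5 mid 33.4 w 39.6
542 136 209 [53.2 14.8] x 10.5 mid 34.0 w 38.4
546 137 208 [52.7 15.3] x 12.8 mid 34.0 w 37.4
550 138 205 [52.2 17. ] x 14.7 mid 34.6 w 35.2
308 218 291 [ 14.  -27.6] x -110.2 mid -6.8 w 41.6
312 217 286 [ 14.6 -24.5] x -108.1 mid -5.0 w 39.1
316 217 286 [ 14.6 -24.5] x -106.1 mid -5.0 w 39.1
320 216 285 [ 15.1 -23.9] x -104.0 mid -4.4 w 39.0
324 216 285 [ 15.1 -23.9] x -102.0 mid -4.4 w 39.0
328 216 248 [15.1 -2.3] x -100.0 mid 6.4 w 17.4
332 217 291 [ 14.6 -27.5] x -98.0 mid -6.5 w 42.1
```

```bash
python3 - <<'E'
from mv import *
np.set_printoptions(precision=4,suppress=True)
z=.2745;y=-.0130
r.servo_line(W(-.055,y,z),speed=.08);r.wait(.15)
f0=r.sense()["contact_force"];x=-.055;X=.0022;ok=True
while x<X-1e-6:
    x=min(X,x+.004);r.servo_line(W(x,y,z),speed=.03)
    q=r.sense();f=q["contact_force"]-f0;fx,fy=f@rx,f@ry
    print(round(x*1e3,1),round(y*1e3,2),np.round([fx,fy,f[2]],1))
    if abs(fy)>2: y+=np.sign(fy)*.0004
    if fx<-5 or abs(fy)>8: ok=False;break
q=r.sense();print(ok,rk(q["tcp_pos"]),q["orientation"],q["clock"])
E
```

```text
-51.0 -13.0 [-0.1 -0.9 -0.4]
-47.0 -13.0 [-0.2 -1.4  0.2]
-43.0 -13.0 [ 0.6 -1.9  0.3]
-39.0 -13.0 [ 0.9 -0.7  1.4]
-35.0 -13.0 [ 0.3 -0.8  0.7]
-31.0 -13.0 [ 0.  -0.9 -0.1]
-27.0 -13.0 [-0.4 -1.1 -0.1]
-23.0 -13.0 [ 0.3 -0.5  0.9]
-19.0 -13.0 [-0.6 -0.3  0.2]
-15.0 -13.0 [ 0.3 -1.4  0.4]
-11.0 -13.0 [-0.  -0.6  0.3]
-7.0 -13.0 [-0.1 -1.1  1.5]
-3.0 -13.0 [ 0.3 -0.5  0.4]
1.0 -13.0 [ 1.1 -1.2  0. ]
2.2 -13.0 [ 0.2 -0.9  0.9]
True [ 0.0022 -0.013   0.2745] [-179.9994   -0.0011   98.7494] 40.3417
```

No contact on the way in. Now I lower it until the floor is felt, release, retreat and look.

```bash
python3 - <<'E'
from mv import *
from h import *
import pickle
np.set_printoptions(precision=4,suppress=True)
f0=r.sense()["contact_force"];z=.2745
while z>.2700:
    z-=.0005;r.servo_line(W(.0022,-.013,z),speed=.02);q=r.sense();fz=q["contact_force"][2]-f0[2];print(round(z,4),round(fz,1),end="; ")
    if fz>3.5:break
r.let_go();q=r.sense();print(q["contact_force"],q["opening"],rk(q["tcp_pos"]))
r.servo_line(W(.0022,-.013,.36),speed=.12)
r.reach((.5,.03,.36),(180,0,0))
d={n:r.snapshot(n) for n in("wrist","scene","side")};pickle.dump(d,open("d5.pkl","wb"));print(r.sense()["clock"])
o=np.vstack([d["wrist"]["frame"][:270],np.hstack([cv2.resize(d["scene"]["frame"][130:280,240:400],(320,300)),cv2.resize(d["side"]["frame"][120:270,260:420],(320,300))])])
cv2.imwrite("pics/c5.png",o[:,:,::-1])
s=d["wrist"]
for n,lo,hi,zz in(("yel",(20,140,80),(34,255,255),.110),("red",(0,170,90),(11,255,255),.120)):
    b,m=blobs(s,lo,hi,(150,20,460,130),200,5)
    for c in b:
        P=np.array([onplane(s,p[0],zz) for p in cv2.convexHull(c)]);(x,y),R=cv2.minEnclosingCircle(P[:,:2].astype(np.float32));print(n,rk(np.array([x,y,zz]))*1e3,R*1e3)
E
```

```text
0.274 0.0; 0.2735 0.5; 0.273 -1.5; 0.2725 0.2; 0.272 0.4; 0.2715 3.4; 0.271 5.8; [ 0.4297 -0.2362 -0.5509] 0.08798450367924819 [ 0.0022 -0.013   0.271 ]
45.4667
yel [  4.0066  31.7452 110.    ] 21.895529702305794
yel [  2.2888 -57.7816 110.    ] 22.07188867032528
red [  1.8043 -13.2451 120.    ] 22.271445021033287
```

View pics/c5.png

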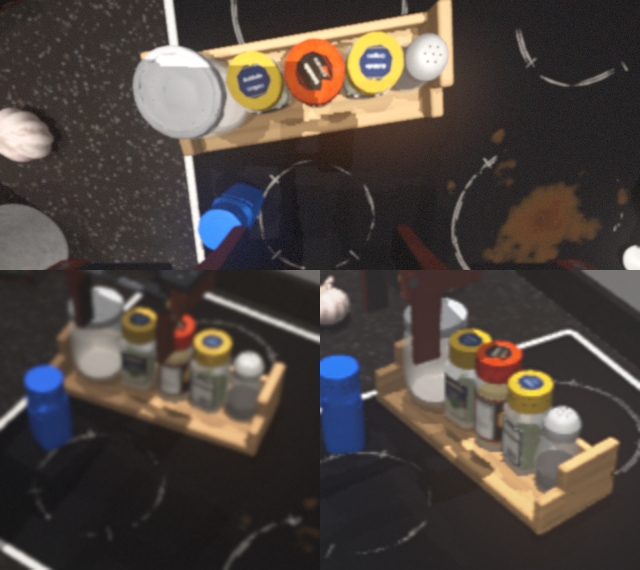

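The red-lidded jar at (314,70) stands upright between the two small jars, in line to about 2 mm, with everything else in place.

```bash
python3 -c "
from station import r
print(r.hand_in())"
```

```text
the job is handed in; nothing more can be done
None
```

I put the tall jar back upright in the rack between the two small jars, in line with them to about 2 mm, and handed the job in at about 45 s; no verdict came back. Both halves looked firm, judged from the push force (8–11 N, under the 25 N limit) and the measured opening.

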